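# Clear the page on the lab office desk

### The job

Clear the printed page by pushing, without lifting or tipping anything: push the red hole punch away from you along the desk until its far side is flush against the front of the grey desk organiser, and push the blue mug along the desk until its whole foot stands on the round cork coaster. Leave everything else on the desk where it is.

Things in the scene. Friction and masses are not known exactly. Their poses are not given: they have to be found in the camera images.
- mug: Blue round tumbler mug without a handle, loose, about 0.3 kg, standing upright on the page. 72 mm across at the foot, 76 mm at the rim, 72 mm high. Origin: centre of its underside; z up.
- punch: Red two-hole paper punch, loose, about 0.4 kg, on the page beside the mug. Its base is a solid block 70 mm (x) by 100 mm (y), 26 mm high, with upright sides that stick out past all that is above; with the lever it is 54 mm high. Origin: centre of its underside; its x axis points from the side nearer the robot to the far side, y to the left. The base's near and far sides lie 35 mm from the origin.
- punch_far_left (a point): Far left corner of the punch's base, 10 mm above the desk (punch frame: x +35, y +50 mm).
- punch_far_right (a point): Far right corner of the punch's base, 10 mm above the desk (punch frame: x +35, y -50 mm).
- organiser_face (a point): Middle of the lower edge of the front face (facing the robot) of the grey desk organiser, which is fixed to the desk. The front face is flat, upright, 420 mm wide along this point's y and 55 mm high; x points into the organiser (away from the robot), square to the face.
- coaster: Round cork coaster let in level with the desk pad (nothing to catch on), 110 mm across, on the left or the right of the page. Origin: its centre. It is fixed.
- page: Printed A4 page lying flat, 210 mm (x) by 297 mm (y), fixed and level with the desk pad; origin at its centre. Nothing catches on its edges.
- wallet: Bystander, loose: dark brown leather wallet lying flat, 90 x 100 x 18 mm. Origin: centre of its underside.
- mouse: Bystander, loose: white computer mouse, 105 x 60 x 32 mm. Origin: centre of its underside.
- highlighter: Bystander, loose: yellow-green highlighter pen lying along its y, 115 x 19 x 15 mm. Origin: centre of its underside.
- notes: Bystander, loose: block of yellow sticky notes, 76 x 76 x 20 mm. Origin: centre of its underside.
- stapler: Bystander, loose: blue and black stapler, 135 x 38 mm, 57 mm high. Origin: centre of its underside.
- bottle: Bystander, loose: pale blue water bottle standing upright, 66 mm across, 190 mm high. Origin: centre of its underside.

How it is judged:
By the outcome, as a careful person would: the job done as asked, in the order asked, and still so for the second after the job is handed in, with the robot touching nothing.
It also fails if it takes over 64 s, if anything falls off the work surface, if the arm or the gripper's body presses on something with over 40 N, if the wrist force passes 120 N, or if a joint passes its speed limit or range.

### The arm

A 6-joint arm with a two-finger parallel gripper is mounted at the origin on the work surface. World frame = base frame: x ahead of the robot, y to its left, z up, the work surface at z = 0. Lengths are in mm, angles in rad, forces in N, time in s.
With the tool pointing down it reaches from about 400 to 925 mm from the base axis. Payload 12.5 kg.
Tool frame: the origin (TCP) lies at the very end of the fingers, on their centre line; the grasp point (between the pads) lies 19 mm behind it (env.grasp_offset is the distance from the TCP to the grasp point, in mm); z points along the fingers, y is the direction in which the jaws open and shut (so a half turn about z gives the same grasp; the last joint's range is limited). The gripper opens to 95 mm and grips with 3 to 60 N. Pads are 20 mm wide; open, the fingers measure 119 mm over their backs; the gripper's body (75 mm by 180 mm) begins 59 mm behind the grasp point.
Start: joints at [-0.106, 0.491, 1.559, -0, 1.092, -0.106], TCP at [625.017, 0.021, 214.661] pointing down, gripper open.
Joint ranges: [-3.1, 3.1], [-0.84, 2.19], [0.05, 2.79], [-1.13, 4.28], [0.06, 2.93], [-2.69, 2.69]. Speed limits (rad/s): [2.22, 2.22, 2.79, 3.14, 3.14, 3.14].

### API

Orientations are given as [roll, pitch, yaw] about the fixed x, y, z axes, in that order (R = Rz(yaw) Ry(pitch) Rx(roll)).
In Python, from cell import env gives the robot as it stands. The module is installed in compiled form; this text tells all that it offers.
- The arm moves only by the shell command python3 -m pendant 'ROWS'. ROWS is JSON, one flat list of numbers, 5 for each row, row after row: the shift along the tool's x, y, z as a fraction of full scale, then the turn about the tool's z as a fraction of full scale, then the gripper's target within -1 to 1 (shut at 1, half-way at 0, fully open at -1). In form: [x, y, z, turn, grip, x, y, z, turn, grip, ...]. A call has 1 to 10 rows; each row shifts and turns the commanded pose from where the row before left it, along the tool's axes as they then stand; what a row does not reach is not made up. Full scale, the value 1, is 0.4 m for a shift and 180 degrees for a turn. A row lasts 1/8 s, in which the tool goes at most 62.5 mm and 10.7 degrees, less where a joint would pass 70% of its speed; a pose out of reach is approached as far as the arm can. A call with a number of a shift or a turn outside -1 to 1 is refused whole. A call with a gripper value outside its range is refused whole. The fingers move at their own pace and stop on an object; the grip force is fixed at half the most. Time passes only in rows, so rows that do not move let the fingers close. It gives the time, the measured TCP pose, the force and the opening at its end, in the units of the state.
- env.state(): the state, without advancing time (a new reading comes with each control period).
- env.read_camera(name): name is "scene" or "side" or "wrist"; returns the picture (384x512x3 uint8, red, green, blue); there is no depth.
- env.camera_model(name): a dict with "fx", "fy", "cx", "cy" (pixels), "view" (4x4, takes a point from world to camera coordinates); the wrist camera has in their place "tool_from_camera" (4x4, takes a point from camera to tool coordinates, whose origin is the TCP and whose axes are the flange's). Camera axes: x right, y down, z forward; pixel columns grow to the right and rows downward; lengths in mm; the calibration is good to about 2 mm. A picture is of the moment at which its call begins: read the wrist's pose just before it. camera_model takes no time and is no camera call.
- env.job_done(): hands the job in, once; it reports no verdict.
Trained networks look in the newest picture that a camera, given by its name, has taken for a name from the list of things; names that differ only in an ending like _2 or _b are one class to them, and where a whole thing is asked for, a point or a joint stands for the part that bears it (a point fixed in the world has none). Each returns a list of dicts, best first, with "confidence" (0 to 1); they miss things now and then, are a little off and sometimes report something else, mostly with a low value. They report only what shows in the picture. A call takes as long as a camera call.
- env.masks_of(thing, camera): "region" (384x512 bool, what is visible of it).
- env.landmark_of(thing, camera): "xyz" ([x, y, z] in mm, in world coordinates, good to about 4 mm: a listed point, or the origin of a listed thing).
The state is a dict: "t": time; "joints": joint angles; "qvel": joint speeds; "tau": joint torques, N m; "eef_pos": TCP position; "tcp_rot": TCP orientation; "ft_force": force on the tool from outside, world axes, zero at the start; "moment": the same for the moment, N m; "opening": opening from 0.0 (shut) to 1.0 (fully open).
Only numpy, scipy, OpenCV 4.12 (cv2) and the standard library are available. Lean on these libraries where they do the work, as an engineer would, in place of code of your own. Each camera call takes 0.05 s, during which the arm holds its last target.

## Working session

There is one attempt and no reset: what is moved stays moved. The work goes in short steps, Python scripts to look and compute and a shell command to move; the robot and the scene stay as the last step left them, time stands still between calls to the robot, and variables do not carry over. Pictures are saved under pics/ and viewed, and the job is handed in when it is done.

```bash
mkdir -p pics; cat > h.py <<'E'
from cell import env
import numpy as np, cv2
def snap(c,n):
    im=env.read_camera(c); cv2.imwrite(f'pics/{n}.png',cv2.resize(im[:,:,::-1],(800,600),interpolation=cv2.INTER_CUBIC)); return im
E
python3 - <<'E'
from h import *
np.set_printoptions(precision=1,suppress=True)
s=env.state(); print({k:np.round(v,3) for k,v in s.items()})
snap('scene','s0'); 
for t in ['mug','punch','punch_far_left','punch_far_right','organiser_face','coaster','page','wallet','mouse','highlighter','notes','stapler','bottle']:
    print(t,[(np.round(d['xyz'],1),round(d['confidence'],2)) for d in env.landmark_of(t,'scene')][:2])
snap('side','d0')
print(env.camera_model('scene'))
E
```

```text
{'t': np.float64(0.0), 'joints': array([-0.1,  0.5,  1.6, -0. ,  1.1, -0.1]), 'qvel': array([ 0., -0.,  0.,  0., -0., -0.]), 'tau': array([ -0. , -61.3, -25.8,   0.1,   0. ,  -0. ]), 'eef_pos': array([624.8,   0. , 214. ]), 'tcp_rot': array([-3.1, -0. ,  1.6]), 'ft_force': array([-0. ,  0.3, -0.7]), 'moment': array([ 0.,  0., -0.]), 'opening': np.float64(1.003)}
mug [(array([ 490.3, -104.3,   -2.9]), 0.94)]
punch [(array([493.1,  82.8,   0.5]), 0.88), (array([459.6,  -3.9,  -2. ]), 0.7)]
punch_far_left [(array([510.8, 138.6,  14.2]), 0.66)]
punch_far_right [(array([538.8,  42. ,   8.2]), 0.96)]
organiser_face [(array([700.2,  16.9,   5.6]), 0.71), (array([608. , 416.8,  -2.6]), 0.35)]
coaster [(array([477.6, 333.9,  -2.6]), 0.89)]
page [(array([458.7,  -5.1,   1.1]), 0.82)]
wallet []
mouse [(array([ 312.6, -265.4,   -1.5]), 0.94)]
highlighter [(array([ 600.7, -328.3,   -0.7]), 0.82)]
notes [(array([645.1, 307.1,  -0.2]), 0.59)]
stapler [(array([608.2, 417. ,   0.2]), 0.91)]
bottle [(array([ 681.5, -371.9,   -0.3]), 0.92), (array([495.2,  80.5,   3. ]), 0.52)]
{'fx': 365.3549494819915, 'fy': 365.3549494819915, 'cx': 252.60111584594733, 'cy': 195.9760587505819, 'view': array([[   0.7,    0.7,    0. , -351.8],
       [   0.6,   -0.6,   -0.5, -267.9],
       [  -0.4,    0.4,   -0.8, 1279.8],
       [   0. ,    0. ,    0. ,    1. ]])}
```

View pics/s0.png

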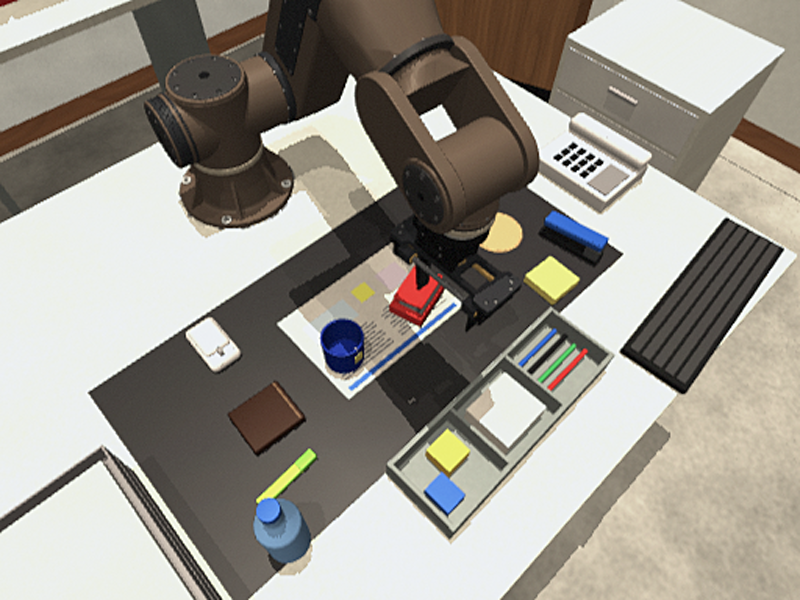

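View pics/d0.png

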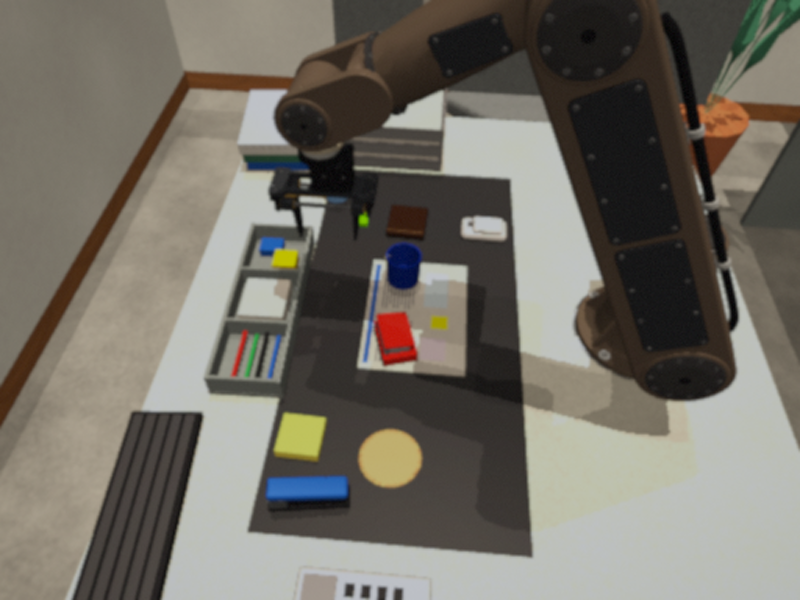

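The scene view shows the mug (343,345), the punch (418,295), the coaster (500,233) and the organiser front edge running from about (390,465) to (550,310). The side view agrees. Next I'll measure the organiser yaw and the punch yaw more precisely.

```bash
cat >> h.py <<'E'
def ray(cam,u,v):
    m=env.camera_model(cam); V=np.array(m['view']); R=V[:3,:3]; t=V[:3,3]
    o=-R.T@t; d=R.T@np.array([(u-m['cx'])/m['fx'],(v-m['cy'])/m['fy'],1]); return o,d
def onz(cam,u,v,z=0):
    o,d=ray(cam,u,v); return o+d*(z-o[2])/d[2]
def crop(im,x0,y0,x1,y1,s,n):
    cv2.imwrite(f'pics/{n}.png',cv2.resize(im[y0:y1,x0:x1,::-1],None,fx=s,fy=s,interpolation=cv2.INTER_CUBIC))
E
python3 - <<'E'
from h import *
np.set_printoptions(precision=1,suppress=True)
print(ray('scene',0,0)[0],ray('side',0,0)[0])
a=env.read_camera('scene')
crop(a,200,140,400,290,4,'s1')
for t in ['punch','wallet','mug','coaster']:
    for d in env.masks_of(t,'scene')[:1]:
        m=d['region']; v,u=np.nonzero(m); print(t,d['confidence'],u.mean(),v.mean(),onz('scene',u.mean(),v.mean(),0), m.sum())
b=env.read_camera('side')
crop(b,120,130,320,280,4,'d1')
for t in ['mug','punch','punch_far_left','punch_far_right','organiser_face','coaster','wallet','page']:
    print(t,[(np.round(d['xyz'],1),round(d['confidence'],2)) for d in env.landmark_of(t,'side')][:2])
E
```

```text
[ 909.1 -383.1  927.4] [443.7 824.  995.5]
punch 0.85 265.82156611039795 190.20667522464697 [484.2  84.7  -0. ] 779
wallet 0.62 169.89694041867955 266.3365539452496 [ 487.1 -277.6    0. ] 1242
mug 0.85 219.29028436018956 220.17535545023696 [468.2 -88.3  -0. ] 844
coaster 0.64 321.7720930232558 149.19767441860466 [491.9 336.7   0. ] 430
mug [(array([ 483.6, -101.9,   -5.9]), 0.97)]
punch [(array([488.9,  80.6,   1. ]), 0.58)]
punch_far_left [(array([512. , 135.3,  11.2]), 0.77)]
punch_far_right [(array([537.7,  44.5,  10.7]), 0.81), (array([512.6, 139.4,  12. ]), 0.71)]
organiser_face [(array([696.2,  12.5,   5. ]), 0.63)]
coaster [(array([479.1, 325.9,   2.2]), 0.8)]
wallet [(array([ 494.7, -276.6,    6. ]), 0.77)]
page [(array([457.1,  -3.9,   0.2]), 0.69), (array([ 485.6, -105. ,   -0.8]), 0.19)]
```

View pics/s1.png

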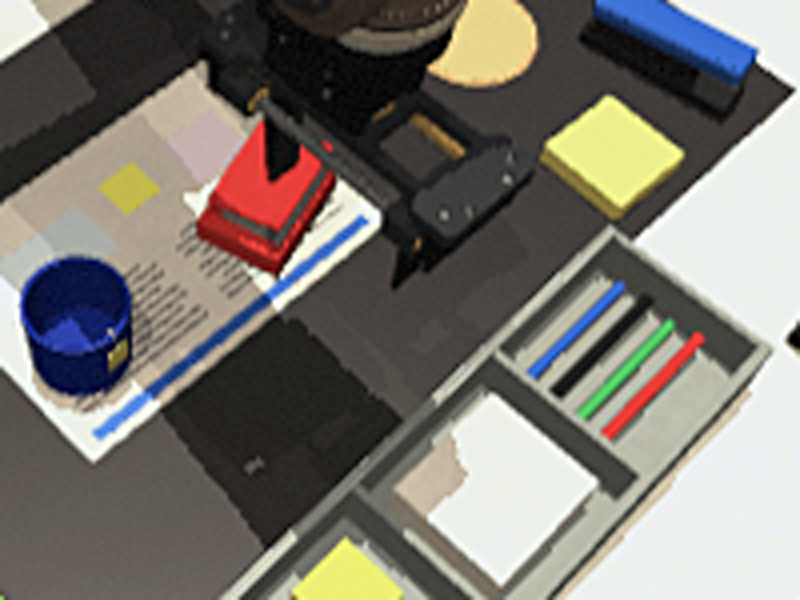

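View pics/d1.png

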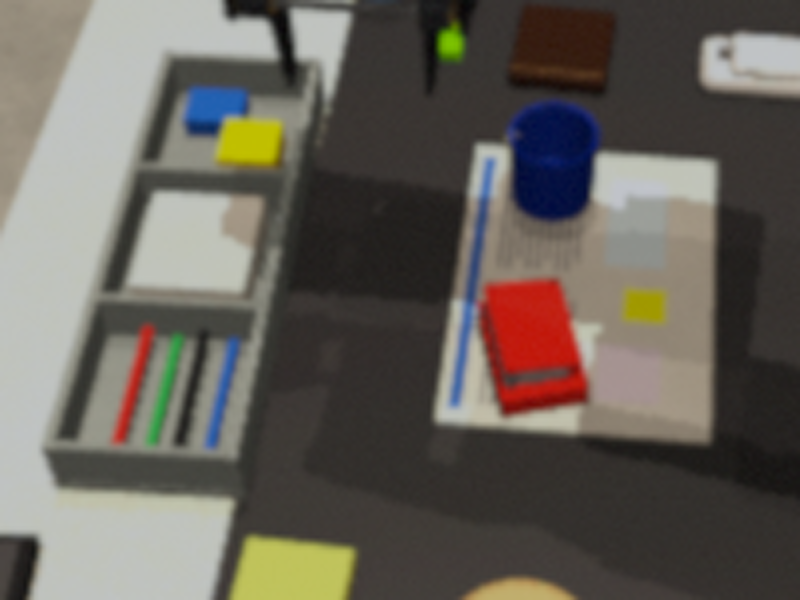

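```bash
python3 - <<'E'
from h import *
np.set_printoptions(precision=1,suppress=True)
def C(cam,a):
    return np.array([onz(cam,*p,z) for p,z in a])
s=C('scene',[((353,197.5),55),((248.5,297.6),55)]);print(s)
d=C('side',[((180.7,245),55),((200,146.2),55)]);print(d)
for q in (s,d):
    e=q[0]-q[1]; print('len',np.hypot(*e[:2]),'yaw deg',np.degrees(np.arctan2(-e[0],e[1])),'mid',q.mean(0))
# punch base bottom / top corners in scene: right-far top (26): 
print(C('scene',[((200+275/4,140+272/4),0),((200+330/4,140+190/4),0),((200+200/4,140+222/4),10)]))
print(C('side',[((120+507/4,130+410/4),0),((120+585/4,130+402/4),0)]))
E
```

```text
[[ 696.2  223.2   55. ]
 [ 705.9 -192.3   55. ]]
[[ 684.   229.3   55. ]
 [ 698.8 -180.7   55. ]]
len 415.59361489182265 yaw deg 1.3406259780672387 mid [701.1  15.4  55. ]
len 410.27040436808994 yaw deg 2.062100399924806 mid [691.4  24.3  55. ]
[[536.   46.6   0. ]
 [511.8 129.7   0. ]
 [470.4  31.2  10. ]]
[[505.6 131.    0. ]
 [446.3 117.9   0. ]]
```

```bash
python3 -m pendant '[0,0,0,0.055,-0.3,0,0,0,0.055,-0.3,0,0,0,0.055,-0.3,0,0,0,0.055,-0.3,0,0,0,0.055,-0.3,0,0,0,0.055,-0.3,0,0,0,0.055,-0.3,0,0,0,0.055,-0.3,0,0,0,0.05,-0.3,0,0,0,0,-0.3]'
```

```text
t: 2.7
eef_pos: [625.0, 0.0, 214.6]
tcp_rot: [3.142, -0.0, 0.033]
ft_force: [-0.0, -0.1, 0.7]
opening: 0.647
```

```bash
python3 -m pendant '[-0.126,-0.057,0,0,-0.3,-0.126,-0.057,0,0,-0.3,-0.126,-0.057,0,0,-0.3,-0.126,-0.057,0,0,-0.3,0,0,0.1,0,-0.3,0,0,0.1,0,-0.3,0,0,0.1,0,-0.3,0,0,0,0,-0.3]'
python3 - <<'E'
from h import *
snap('side','d2');snap('scene','s2');snap('wrist','w2')
np.set_printoptions(precision=1,suppress=True)
for c in('side','scene'):
  for t in ['punch','punch_far_left','punch_far_right']:
    env.read_camera(c);print(c,t,[(np.round(d['xyz'],1),round(d['confidence'],2)) for d in env.landmark_of(t,c)][:2])
E
```

```text
t: 3.7
eef_pos: [419.6, 84.8, 93.2]
tcp_rot: [3.142, 0.005, 0.035]
ft_force: [0.6, -0.2, -0.4]
opening: 0.654
side punch [(array([694.6,  16. ,   0.7]), 0.48), (array([ 600.8, -330. ,   -1.3]), 0.24)]
side punch_far_left [(array([511.3, 137.9,  11.3]), 0.79)]
side punch_far_right [(array([541.8,  44.6,  12. ]), 0.82)]
scene punch [(array([492.2,  80.8,   2.7]), 0.9)]
scene punch_far_left [(array([493.8,  82.9,   3. ]), 0.7), (array([512.5, 140.1,  10.5]), 0.67)]
scene punch_far_right [(array([535.8,  44.2,   9.9]), 0.88)]
```

View pics/d2.png

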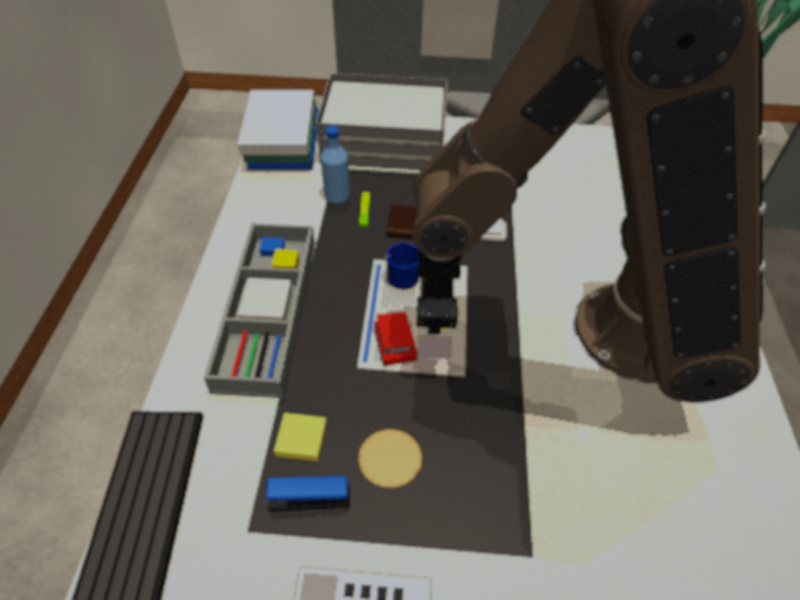

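View pics/w2.png

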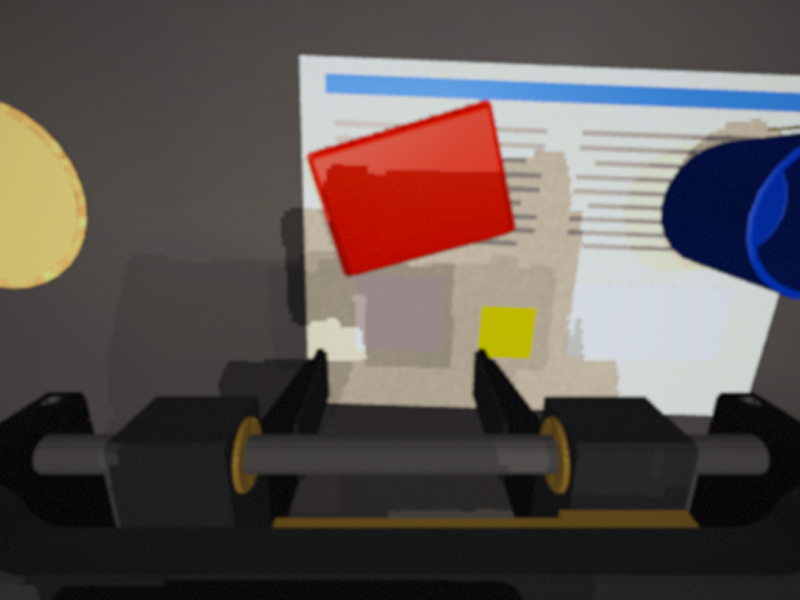

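```bash
python3 -m pendant '[0,0,0.07,0,-0.3,0,0,0.07,0,-0.3,0,0,0.063,0,-0.3,0,0,0,0,-0.3]' && python3 -m pendant '[0.03,0,0,0,-0.3,0.03,0,0,0,-0.3,0.025,0,0,0,-0.3,0.025,0,0,0,-0.3,0.025,0,0,0,-0.3,0.025,0,0,0,-0.3,0.025,0,0,0,-0.3,0.025,0,0,0,-0.3,0,0,0,0,-0.3]'
python3 - <<'E'
from h import *
snap('scene','s3');snap('wrist','w3')
print(env.state()['eef_pos'])
E
```

```text
t: 4.95
eef_pos: [419.9, 84.8, 12.3]
tcp_rot: [3.142, 0.003, 0.031]
ft_force: [0.5, 0.5, -0.1]
opening: 0.648
t: 6.08
eef_pos: [506.1, 87.5, 13.4]
tcp_rot: [3.142, -0.002, 0.031]
ft_force: [-0.4, -0.3, -0.7]
opening: 0.649
[505.18534277  87.49390938  13.37207237]
```

View pics/w3.png

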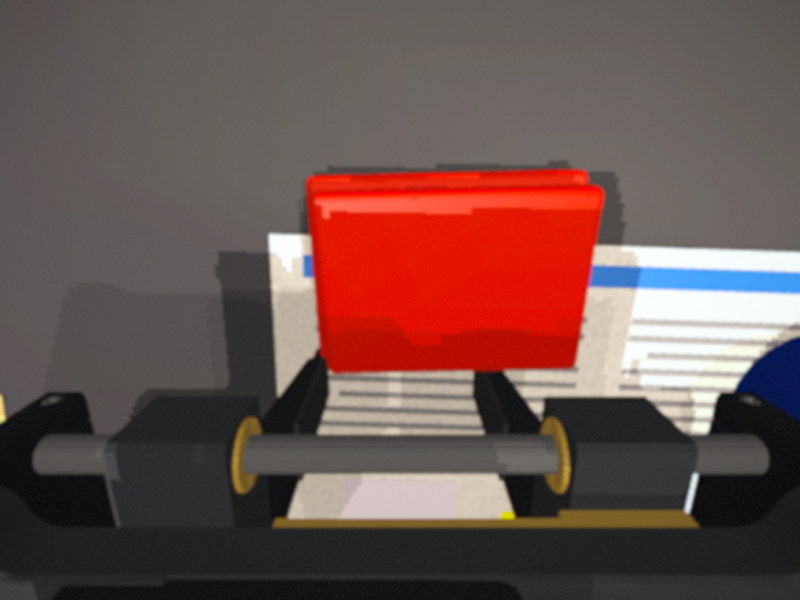

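View pics/s3.png

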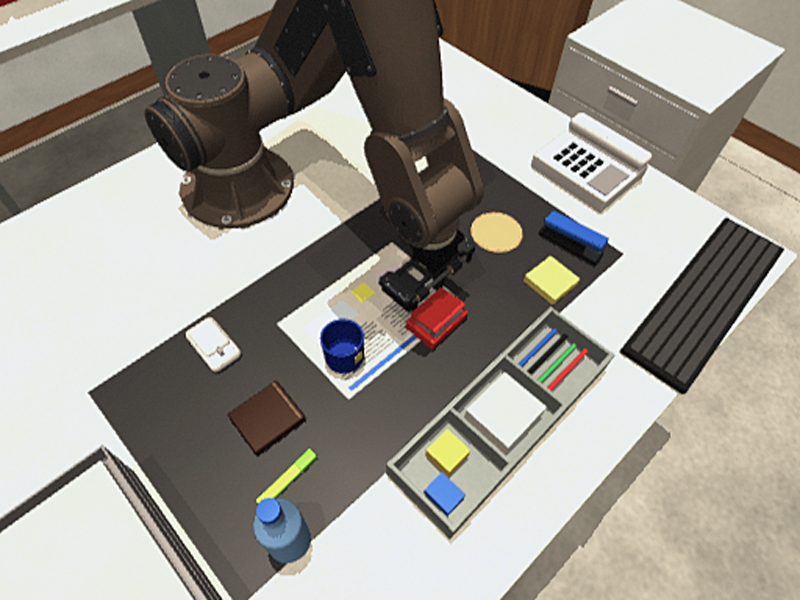

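The wrist view shows the punch square to the fingers. It sits about 20 mm right of the tool centre: punch edges at columns 328–578, fingers at 322 and 478. I'll back off, shift right and check again.

```bash
python3 -m pendant '[-0.03,0,0,0,-0.3,0,0.05,0,0,-0.3,0.015,0,0,0,-0.3,0,0,0,0,-0.3]'
python3 - <<'E'
from h import *
snap('wrist','w4')
print(env.state()['eef_pos'])
env.read_camera('scene')
for t in ['punch','punch_far_left','punch_far_right']:
    print(t,[(np.round(d['xyz'],1),round(d['confidence'],2)) for d in env.landmark_of(t,'scene')][:2])
E
```

```text
t: 6.68
eef_pos: [499.6, 67.5, 13.5]
tcp_rot: [-3.142, -0.001, 0.031]
ft_force: [-0.2, 0.1, 0.3]
opening: 0.655
[499.28430526  67.6730029   13.45801572]
punch [(array([5.523e+02, 7.440e+01, 4.000e-01]), 0.77)]
punch_far_left [(array([586.2, 127.1,  10.9]), 0.58), (array([698.1,  19.6,   7.3]), 0.19)]
punch_far_right [(array([590.3,  25. ,  11.6]), 0.67)]
```

View pics/w4.png

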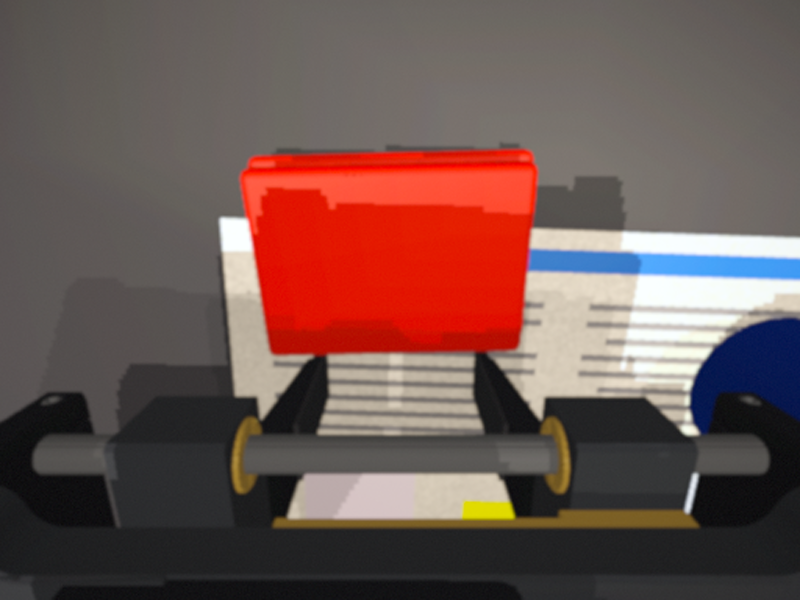

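```bash
python3 -m pendant '[0.02,0,0,0,-0.3,0.025,0,0,0,-0.3,0.03,0,0,0,-0.3,0.03,0,0,0,-0.3,0.03,0,0,0,-0.3,0.03,0,0,0,-0.3,0.03,0,0,0,-0.3,0.025,0,0,0,-0.3,0.015,0,0,0,-0.3,0,0,0,0,-0.3]'
python3 - <<'E'
from h import *
snap('wrist','w5')
print(env.state()['eef_pos'],env.state()['ft_force'])
a=env.read_camera('scene');crop(a,220,130,420,280,4,'s5')
for t in ['punch','punch_far_left','punch_far_right']:
    print(t,[(np.round(d['xyz'],1),round(d['confidence'],2)) for d in env.landmark_of(t,'scene')][:2])
E
```

```text
t: 8.18
eef_pos: [594.0, 70.2, 13.5]
tcp_rot: [3.142, -0.001, 0.031]
ft_force: [-0.3, -0.1, 0.5]
opening: 0.65
[593.70844156  70.26675578  13.49306958] [-0.3107388  -0.47603929 -0.38403597]
punch [(array([6.423e+02, 7.460e+01, 6.000e-01]), 0.82), (array([674.3, 125.9,  10.1]), 0.51)]
punch_far_left [(array([674.6, 125.7,  13.1]), 0.73)]
punch_far_right [(array([674.4,  22.6,  13.2]), 0.8)]
```

View pics/w5.png

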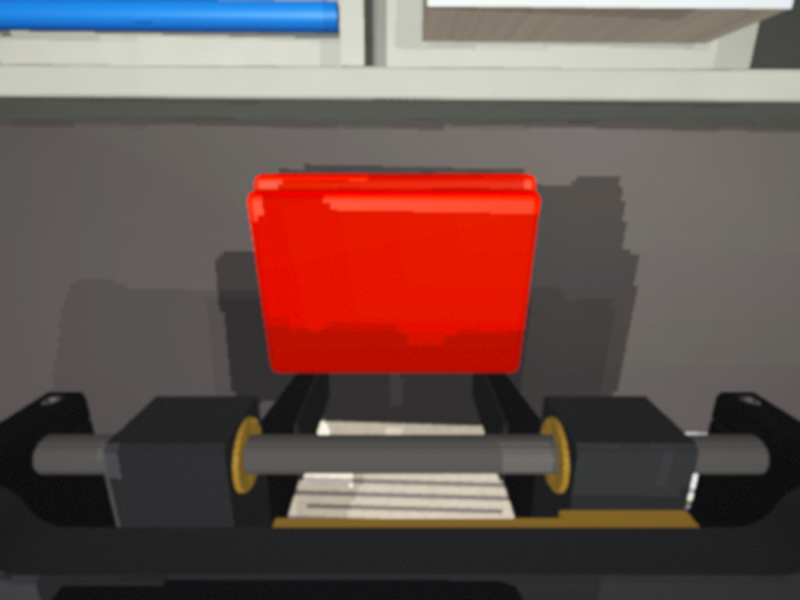

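View pics/s5.png

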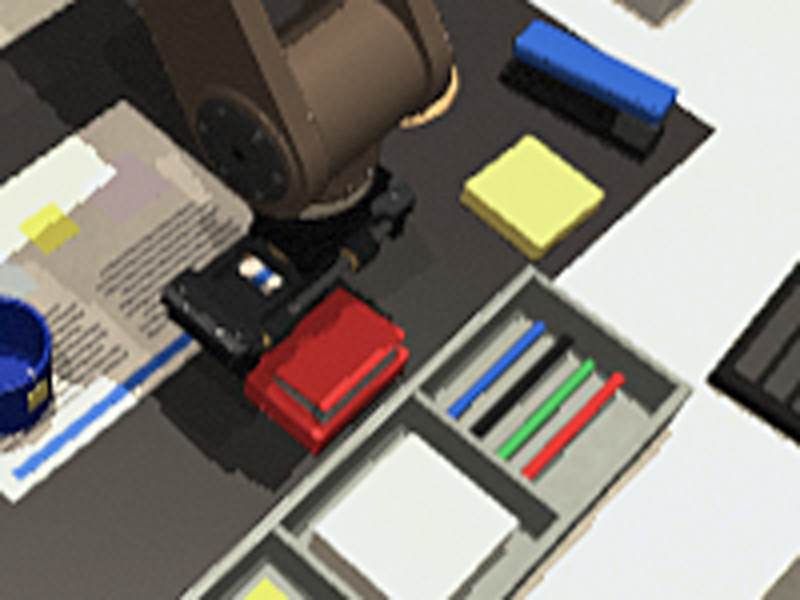

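```bash
python3 -m pendant '[0.015,0,0,0,-0.3,0.015,0,0,0,-0.3,0.01,0,0,0,-0.3,0,0,0,0,-0.3]' && python3 -m pendant '[0.006,0,0,0,-0.3,0,0,0,0,-0.3]' && python3 -m pendant '[0.005,0,0,0,-0.3,0,0,0,0,-0.3]'
```

```text
t: 8.93
eef_pos: [609.9, 70.7, 13.4]
tcp_rot: [3.142, -0.001, 0.031]
ft_force: [0.6, -0.1, 0.9]
opening: 0.649
t: 9.18
eef_pos: [611.7, 70.8, 13.4]
tcp_rot: [-3.142, -0.0, 0.031]
ft_force: [-2.4, 0.2, 1.1]
opening: 0.651
t: 9.43
eef_pos: [613.6, 70.9, 13.4]
tcp_rot: [-3.142, 0.0, 0.031]
ft_force: [-3.1, -0.1, 1.2]
opening: 0.65
```

```bash
python3 -m pendant '[0.004,0,0,0,-0.3,0,0,0,0,-0.3]' && python3 -m pendant '[0.004,0,0,0,-0.3,0,0,0,0,-0.3]'; python3 - <<'E'
from h import *
snap('wrist','w6')
E
```

```text
t: 9.68
eef_pos: [613.7, 71.0, 13.4]
tcp_rot: [-3.142, 0.003, 0.031]
ft_force: [-9.5, 0.2, 6.2]
opening: 0.648
t: 9.93
eef_pos: [613.8, 71.0, 13.4]
tcp_rot: [-3.141, 0.007, 0.031]
ft_force: [-17.0, -1.9, 11.0]
opening: 0.65
```

View pics/w6.png

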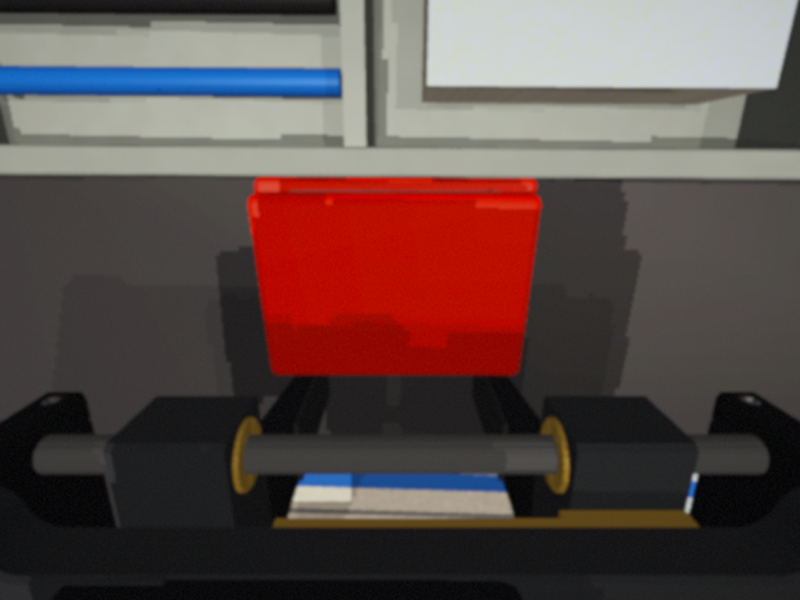

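Contact is confirmed: x has stalled at 613.8 and the force is rising to 17 N. The wrist view shows the punch's far edge (row ~180) parallel to and against the organiser. To square it fully, I'll push again at the middle with the fingers shut.

```bash
python3 -m pendant '[-0.008,0,0,0,-0.3,-0.04,0,0,0,-0.3,0,0,0,0,1,0,0,0,0,1,0,0,0,0,1,0,0,0,0,1,0,0,0,0,1,0.03,0,0,0,1,0,0,0,0,1]' && python3 -m pendant '[0.01,0,0,0,1,0.005,0,0,0,1,0,0,0,0,1]'; python3 -m pendant '[0.004,0,0,0,1,0,0,0,0,1]'
```

```text
t: 11.1
eef_pos: [610.8, 70.8, 13.5]
tcp_rot: [3.142, -0.001, 0.031]
ft_force: [0.9, -0.0, -0.8]
opening: 0.009
t: 11.48
eef_pos: [613.8, 71.0, 13.3]
tcp_rot: [-3.142, 0.004, 0.032]
ft_force: [-8.7, -0.3, 4.9]
opening: 0.002
t: 11.72
eef_pos: [613.9, 71.1, 13.3]
tcp_rot: [-3.141, 0.008, 0.032]
ft_force: [-15.1, 0.1, 10.8]
opening: 0.009
```

```bash
python3 -m pendant '[-0.006,0,0,0,1,-0.006,0,0,0,1,-0.04,0,0,0,1,-0.04,0,0,0,1,0,0,-0.1,0,1,0,0,-0.12,0,1,0,0,-0.12,0,1,0,0,-0.1,0,1,0,0,0,0,-0.05]' && python3 -m pendant '[0,0,0,-0.055,-0.05,0,0,0,-0.055,-0.05,0,0,0,-0.055,-0.05,0,0,0,-0.055,-0.05,0,0,0,-0.055,-0.05,0,0,0,-0.055,-0.05,0,0,0,-0.055,-0.05,0,0,0,-0.055,-0.05,0,0,0,-0.057,-0.05,0,0,0,0,-0.05]'
python3 - <<'E'
from h import *
from scipy.optimize import least_squares
for c in('scene','side'):
  a=snap(c,c+'7')
  for t in ['punch','punch_far_left','punch_far_right','mug','coaster','organiser_face']:
    print(c,t,[(np.round(d['xyz'],1),round(d['confidence'],2)) for d in env.landmark_of(t,c)][:1])
  for d in env.masks_of('coaster',c)[:1]:
    m=d['region'].astype(np.uint8); k=max(cv2.findContours(m,0,1)[0],key=cv2.contourArea)[:,0]
    P=np.array([onz(c,u,v,0)[:2] for u,v in k]); (x,y),r=cv2.minEnclosingCircle(P.astype(np.float32)); print('coaster',x,y,r)
E
```

```text
t: 12.85
eef_pos: [581.8, 69.8, 192.5]
tcp_rot: [3.141, -0.006, 0.031]
ft_force: [-0.2, -0.5, -2.1]
opening: 0.064
t: 14.1
eef_pos: [580.2, 69.8, 188.4]
tcp_rot: [-3.14, 0.0, 1.592]
ft_force: [-0.2, 0.9, 0.1]
opening: 0.526
scene punch [(array([ 494.5, -277.5,   -3.8]), 0.68)]
scene punch_far_left [(array([694.2, 126.5,  10.6]), 0.9)]
scene punch_far_right [(array([695.1,  25.9,  10.4]), 0.97)]
scene mug [(array([ 496.1, -277.8,   -3.1]), 0.62)]
scene coaster [(array([640.9, 308.8,   0.9]), 0.55)]
scene organiser_face [(array([698.1,  16.9,   8.2]), 0.58)]
coaster 475.40875244140625 355.5123596191406 41.92527770996094
side punch [(array([ 485.7, -105.9,   -3.7]), 0.67)]
side punch_far_left [(array([692.2, 123.9,  11.7]), 0.97)]
side punch_far_right []
side mug [(array([ 485. , -101.5,   -1.4]), 0.68)]
side coaster [(array([483.1, 326.9,   2.6]), 0.8)]
side organiser_face [(array([695.1,  13.2,   2.7]), 0.76)]
coaster 481.4246826171875 329.1433410644531 55.595157623291016
```

View pics/scene7.png

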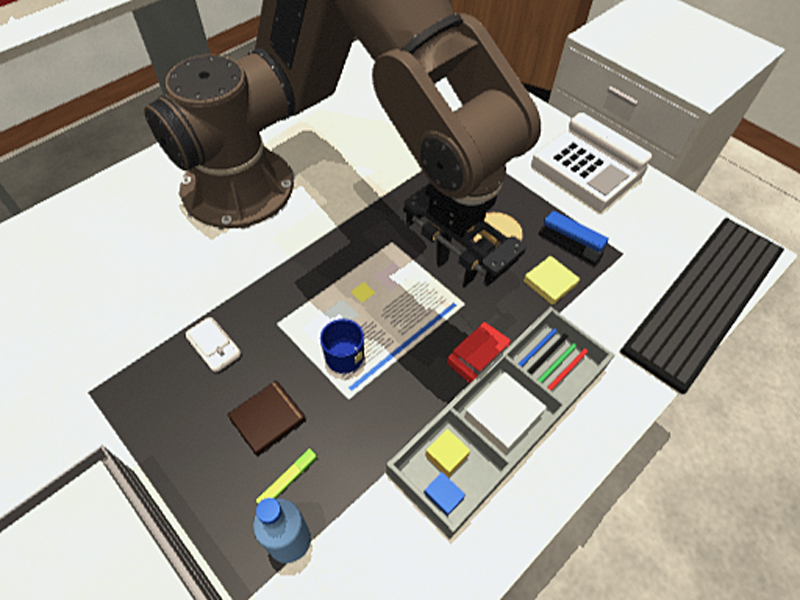

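View pics/side7.png

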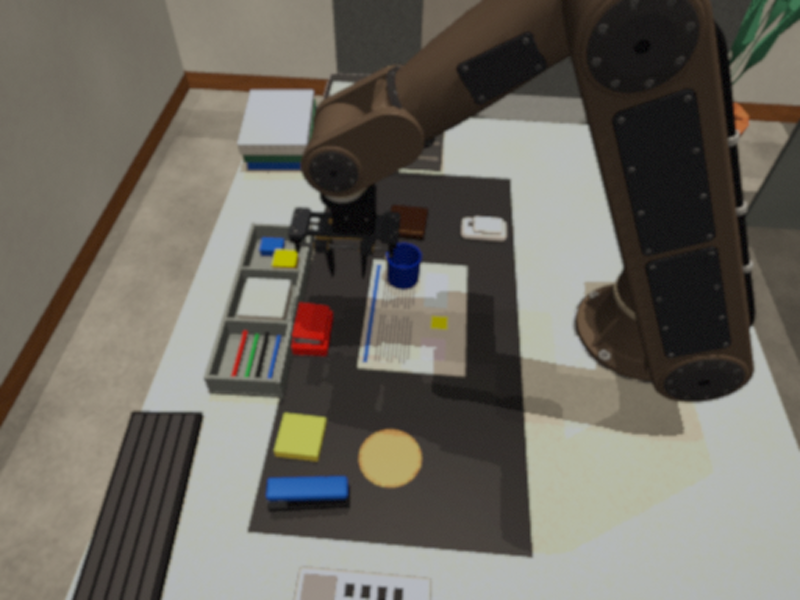

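Punch is flush: its far corners are at x≈694–695 and the face at ≈697. The page is clear except for the mug. Now I'll go behind the mug.

```bash
python3 -m pendant '[-0.123,-0.048,0,0,-0.05,-0.123,-0.048,0,0,-0.05,-0.123,-0.048,0,0,-0.05,-0.123,-0.049,0,0,-0.05,-0.123,-0.049,0,0,-0.05,0,0,0,0,-0.05]'
python3 - <<'E'
from h import *
print(env.state()['eef_pos'])
a=snap('wrist','w8')
s=env.state(); print(s['eef_pos'],s['tcp_rot'])
for t in ['mug','wallet']:
    print(t,[(np.round(d['xyz'],1),round(d['confidence'],2)) for d in env.landmark_of(t,'wrist')][:1])
env.read_camera('scene')
for t in ['mug','wallet','mouse','highlighter']:
    print(t,[(np.round(d['xyz'],1),round(d['confidence'],2)) for d in env.landmark_of(t,'scene')][:1])
E
```

```text
t: 15.65
eef_pos: [488.1, -180.9, 189.5]
tcp_rot: [3.141, 0.0, 1.589]
ft_force: [0.9, 0.8, -0.4]
opening: 0.524
[ 488.11594499 -180.90094921  189.54589424]
[ 488.62058268 -179.40400285  189.51676772] [ 3.14134729e+00 -1.95157886e-05  1.58968138e+00]
mug [(array([ 491.9, -105.1,   -0. ]), 0.88)]
wallet [(array([ 495. , -275.2,   -1.1]), 0.73)]
mug [(array([ 4.915e+02, -1.032e+02,  4.000e-01]), 0.71)]
wallet [(array([ 494.2, -280.7,   -1.7]), 0.72)]
mouse [(array([ 311.1, -269.1,   -1.2]), 0.86)]
highlighter [(array([ 600.8, -330.2,   -2.6]), 0.61)]
```

View pics/w8.png

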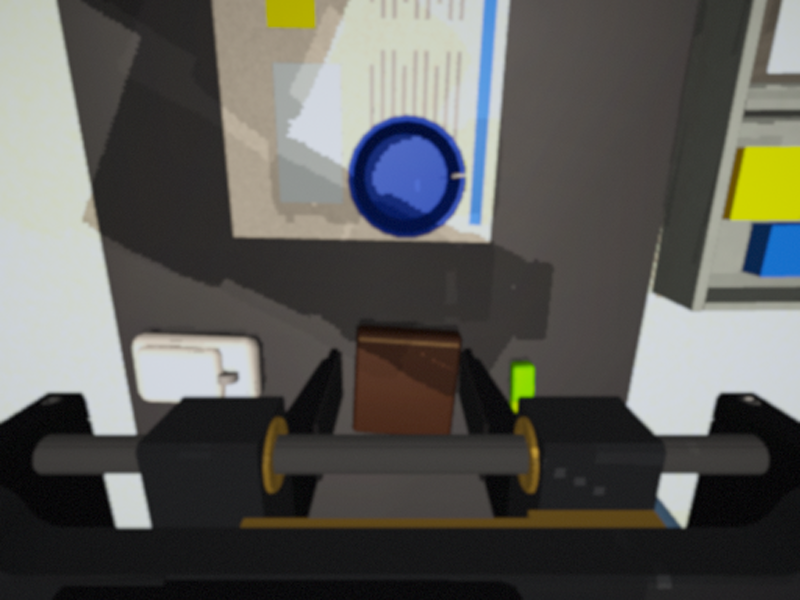

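```bash
python3 -m pendant '[0,0.004,0.12,0,-0.05,0,0,0.12,0,-0.05,0,0,0.1,0,-0.05,0,0,0.06,0,-0.05,0,0,0.042,0,-0.05,0,0,0,0,-0.05]'
python3 - <<'E'
from h import *
a=snap('wrist','w9')
E
```

```text
t: 16.8
eef_pos: [490.4, -177.5, 11.7]
tcp_rot: [-3.14, -0.001, 1.594]
ft_force: [0.0, 0.4, 0.0]
opening: 0.522
```

View pics/w9.png

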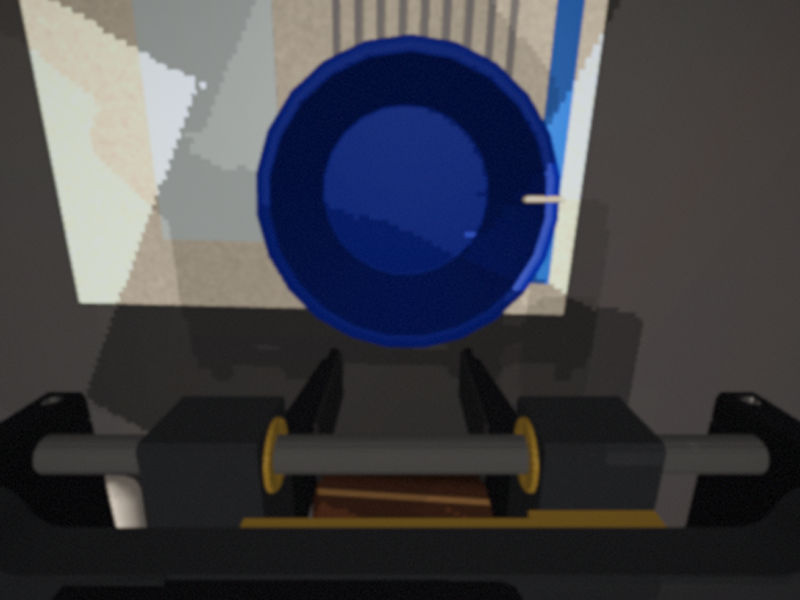

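The mug is centred between the fingers (column ~408 against 400). I'll push gently first.

```bash
python3 -m pendant '[0.03,0,0,0,-0.05,0.03,0,0,0,-0.05,0.015,0,0,0,-0.05,0.015,0,0,0,-0.05,0.015,0,0,0,-0.05,0.015,0,0,0,-0.05,0.015,0,0,0,-0.05,0.02,0,0,0,-0.05,0.02,0,0,0,-0.05]'
python3 - <<'E'
from h import *
a=snap('wrist','w10')
a=env.read_camera('side');crop(a,170,110,370,260,4,'d10')
E
```

```text
t: 17.98
eef_pos: [489.1, -107.7, 12.7]
tcp_rot: [3.141, 0.0, 1.593]
ft_force: [0.7, -2.6, 2.4]
opening: 0.523
```

View pics/w10.png

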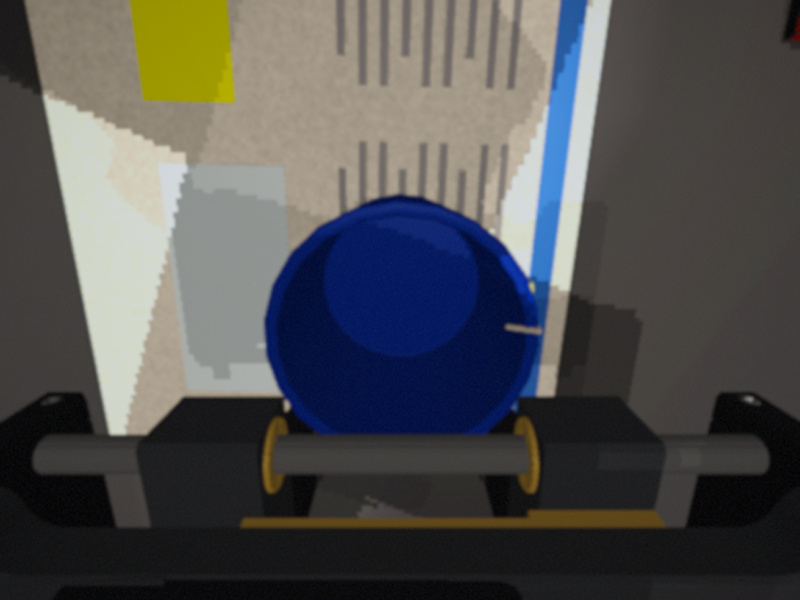

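View pics/d10.png

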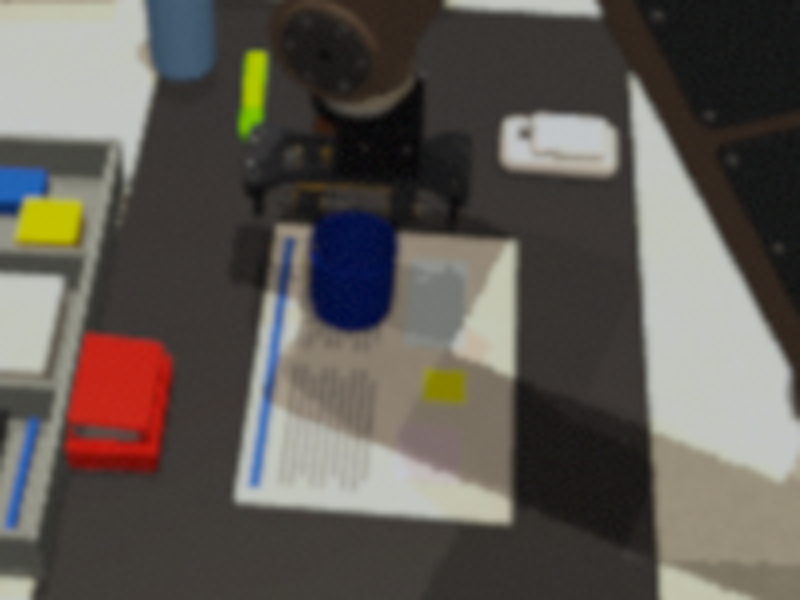

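I want to verify that the mug is upright, so I'll compare the predicted upright rim and foot with the picture.

```bash
python3 - <<'E'
from h import *
from scipy.spatial.transform import Rotation as Ro
s=env.state(); m=env.camera_model('wrist'); T=np.array(m['tool_from_camera']); print(T.round(2))
Rt=Ro.from_euler('xyz',s['tcp_rot']).as_matrix(); W=np.eye(4);W[:3,:3]=Rt;W[:3,3]=s['eef_pos']
Vi=np.linalg.inv(W@T)
a=env.read_camera('wrist'); b=env.read_camera('side'); ms=env.camera_model('side')
print(s['eef_pos'],s['ft_force'])
A=cv2.resize(a[:,:,::-1],(800,600)); sc=800/512
B=cv2.convertScaleAbs(b[:,:,::-1],alpha=2.5); 
def proj(V,m,P): c=V[:3,:3]@P+V[:3,3]; return np.array([m['fx']*c[0]/c[2]+m['cx'],m['fy']*c[1]/c[2]+m['cy']])
B=cv2.resize(B[110:260,170:370],None,fx=4,fy=4,interpolation=cv2.INTER_CUBIC)
c=s['eef_pos']+0; cy=c[1]+10+26; cx=490
for r,z in((38,72),(36,0)):
    th=np.linspace(0,2*np.pi,60); P=[np.array([cx+r*np.cos(t),cy+r*np.sin(t),z]) for t in th]
    q=np.array([proj(Vi,m,p) for p in P]); print('wrist',z,q.min(0)*sc,q.max(0)*sc)
    cv2.polylines(A,[(q*sc).astype(int)],True,(0,255,255),1)
    q=np.array([proj(np.array(ms['view']),ms,p) for p in P]); q=(q-[170,110])*4
    cv2.polylines(B,[q.astype(int)],True,(0,255,255),1)
cv2.imwrite('pics/w11.png',A);cv2.imwrite('pics/d11.png',B)
E
```

```text
[[   0.     -0.96   -0.29   83.69]
 [   1.      0.     -0.      1.23]
 [   0.     -0.29    0.96 -170.87]
 [   0.      0.      0.      1.  ]]
[ 488.92195468 -107.23881172   12.58090151] [ 0.34470924 -0.5840766  -0.10789792]
wrist 72 [264.45729415 209.83149747] [540.72968652 466.27592673]
wrist 0 [318.7216072  199.26785509] [484.83976229 360.40887646]
```

View pics/w11.png

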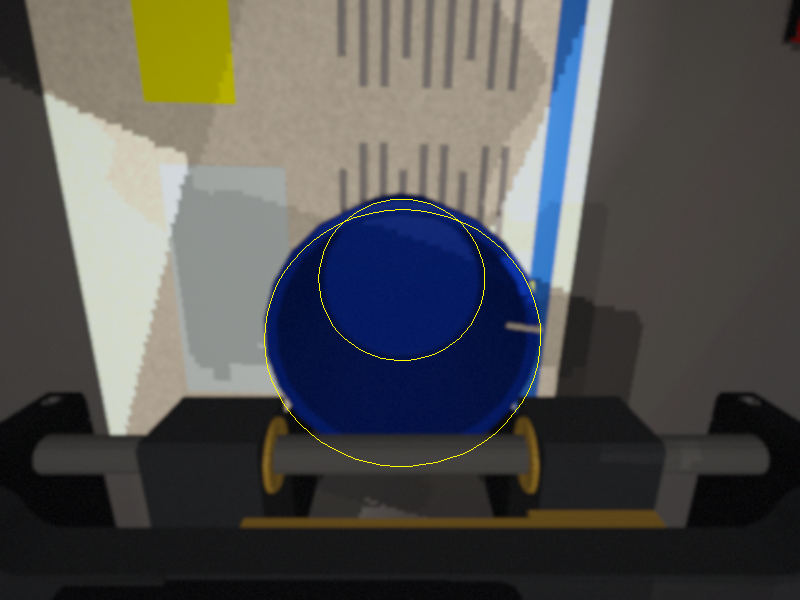

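View pics/d11.png

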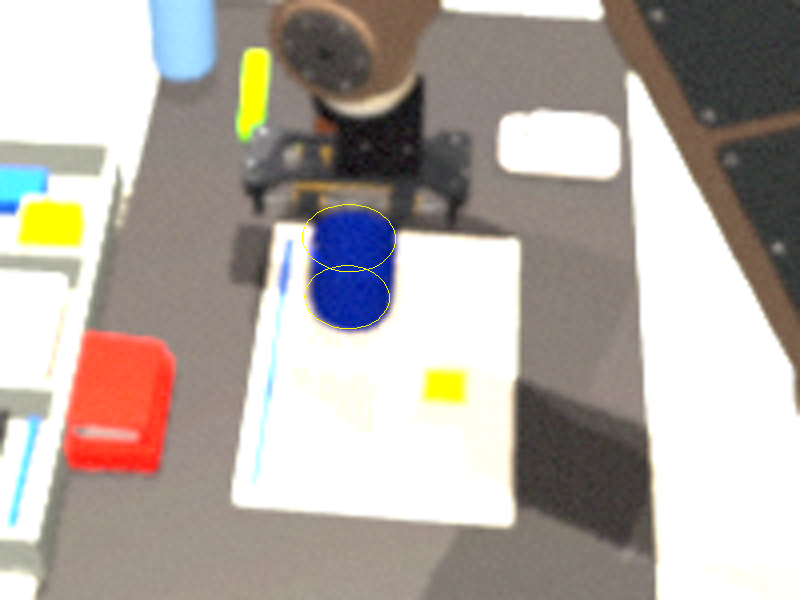

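The upright outlines match to within ~5 mm: the mug is upright, with its centre about 40 mm ahead of the TCP. Continuing.

```bash
python3 -m pendant '[0.015,0,0,0,-0.05,0.02,0,0,0,-0.05,0.025,0,0,0,-0.05,0.03,0,0,0,-0.05,0.03,0,0,0,-0.05,0.03,0,0,0,-0.05,0.03,0,0,0,-0.05,0.03,0,0,0,-0.05,0.03,0,0,0,-0.05,0.025,0,0,0,-0.05]' && python3 -m pendant '[0.025,0,0,0,-0.05,0.03,0,0,0,-0.05,0.03,0,0,0,-0.05,0.03,0,0,0,-0.05,0.03,0,0,0,-0.05,0.03,0,0,0,-0.05,0.03,0,0,0,-0.05,0.03,0,0,0,-0.05,0.025,0,0,0,-0.05,0.015,0,0,0,-0.05]'
python3 - <<'E'
from h import *
a=snap('wrist','w12'); s=env.state(); print(s['eef_pos'],s['tcp_rot'])
env.read_camera('side')
print([(np.round(d['xyz'],1),d['confidence']) for d in env.landmark_of('mug','side')],[(np.round(d['xyz'],1),d['confidence']) for d in env.landmark_of('coaster','side')])
E
```

```text
t: 19.42
eef_pos: [486.7, -1.4, 12.6]
tcp_rot: [3.142, -0.0, 1.593]
ft_force: [0.7, -1.5, 1.0]
opening: 0.526
t: 20.68
eef_pos: [484.3, 108.4, 12.6]
tcp_rot: [3.142, 0.0, 1.593]
ft_force: [-0.5, -2.3, -0.1]
opening: 0.524
[484.28608097 108.70894983  12.62724373] [ 3.14152190e+00 -4.12780212e-05  1.59332278e+00]
[(array([480. , 147.5,  -3.6]), 0.73)] [(array([482.6, 326.3,   4.5]), 0.8)]
```

View pics/w12.png

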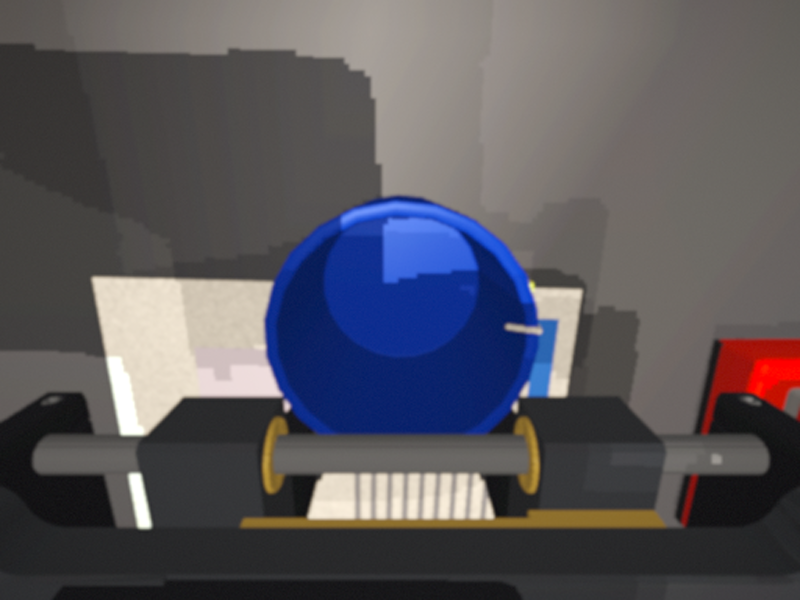

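```bash
python3 -m pendant '[0.02,0,0,0,-0.05,0.03,0,0,0,-0.05,0.03,0,0,0,-0.05,0.03,0,0,0,-0.05,0.03,0,0,0,-0.05,0.03,0,0,0,-0.05,0.03,0,0,0,-0.05,0.03,0,0,0,-0.05,0.03,0,0,0,-0.05,0.025,0,0,0,-0.05]' && python3 -m pendant '[0.025,0,0,0,-0.05,0.025,0,0,0,-0.05,0.02,0,0,0,-0.05,0.015,0,0,0,-0.05,0,0,0,0,-0.05]'
python3 - <<'E'
from h import *
a=snap('wrist','w13'); s=env.state(); print(s['eef_pos'],s['tcp_rot'])
a=env.read_camera('side');crop(a,170,210,370,360,4,'d13')
print([(np.round(d['xyz'],1),d['confidence']) for d in env.landmark_of('mug','side')],[(np.round(d['xyz'],1),d['confidence']) for d in env.landmark_of('coaster','side')])
E
```

```text
t: 22.12
eef_pos: [481.8, 222.5, 12.6]
tcp_rot: [3.142, 0.0, 1.593]
ft_force: [-0.1, -2.0, -0.1]
opening: 0.525
t: 22.75
eef_pos: [481.1, 256.1, 12.6]
tcp_rot: [3.141, -0.0, 1.593]
ft_force: [-0.5, 0.7, 0.2]
opening: 0.523
[481.05530394 255.8855446   12.6074277 ] [ 3.14148622e+00 -6.78133867e-05  1.59305226e+00]
[(array([474.7, 296.2,  -4. ]), 0.87)] [(array([479.9, 325.5,   2.9]), 0.97), (array([698.9,  13.7,   2. ]), 0.43), (array([640.8, 307.6,   2.2]), 0.32)]
```

View pics/w13.png

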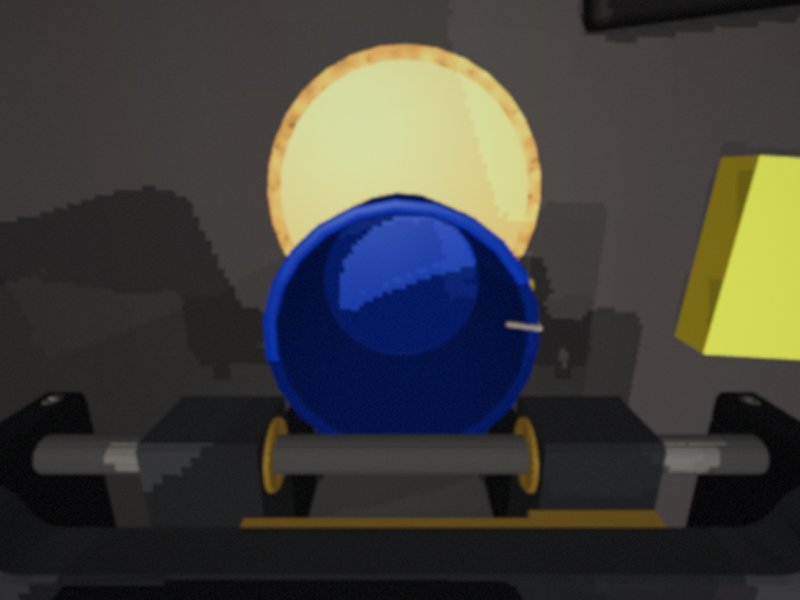

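View pics/d13.png

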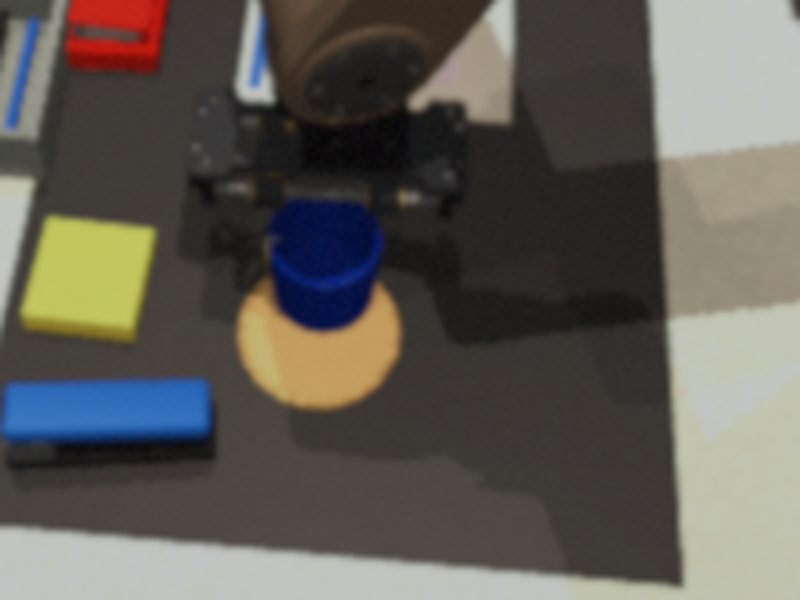

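```bash
python3 - <<'E'
from h import *
from scipy.spatial.transform import Rotation as Ro
from scipy.optimize import least_squares
s=env.state(); m=env.camera_model('wrist'); T=np.array(m['tool_from_camera'])
W=np.eye(4);W[:3,:3]=Ro.from_euler('xyz',s['tcp_rot']).as_matrix();W[:3,3]=s['eef_pos'];C=W@T
def g(u,v,z=0):
    u*=.64;v*=.64
    d=C[:3,:3]@[(u-m['cx'])/m['fx'],(v-m['cy'])/m['fy'],1]; return (C[:3,3]+d*(z-C[2,3])/d[2])[:2]
P=np.array([g(*p) for p in[(404,44),(268,183),(541,178),(300,95),(505,88)]]);print(P)
print('coaster',least_squares(lambda c:np.hypot(*(P-c).T)-55,[480,330]).x)
Q=np.array([g(*p,72) for p in[(402,197),(266,325),(541,325)]]);print('rim',Q,least_squares(lambda c:np.hypot(*(Q-c).T)-38,[480,295]).x)
E
```

```text
[[480.94820039 383.84983401]
 [427.03407845 332.802845  ]
 [537.47675666 337.17149546]
 [441.48927944 365.67854091]
 [519.87654536 369.83423964]]
coaster [482.56812629 329.13354847]
rim [[481.10707897 332.70876787]
 [444.98695148 298.10128997]
 [519.60221432 299.73743547]] [482.38803864 294.63033992]
```

The mug is at y≈295 and the coaster centre at ≈329, with x matching. That leaves 34 mm to push.

```bash
python3 -m pendant '[0.015,0,0,0,-0.05,0.02,0,0,0,-0.05,0.02,0,0,0,-0.05,0.018,0,0,0,-0.05,0.012,0,0,0,-0.05,0,0,0,0,-0.05]' && python3 -m pendant '[-0.02,0,0,0,-0.05,-0.05,0,0,0,-0.05,-0.08,0,0,0,-0.05,-0.05,0,0,0,-0.05,0,0,-0.08,0,-0.05,0,0,-0.12,0,-0.05,0,0,-0.12,0,-0.05,0,0,-0.08,0,-0.05,-0.1,0,0,0,-0.05,-0.1,0,0,0,-0.05]' && python3 -m pendant '[-0.1,0,0,0,-0.05,-0.05,0,0,0,-0.05,0,0,0,0,-0.05,0,0,0,0,-0.05]'
python3 - <<'E'
from h import *
from scipy.spatial.transform import Rotation as Ro
b=snap('side','d14')
for t in ['mug','punch_far_left','punch_far_right','organiser_face','notes','stapler']:
    print(t,[(np.round(d['xyz'],1),round(d['confidence'],2)) for d in env.landmark_of(t,'side')][:1])
a=snap('scene','s14')
for t in ['mug','punch_far_left','punch_far_right','wallet','mouse','highlighter','notes','stapler','bottle','organiser_face']:
    print(t,[(np.round(d['xyz'],1),round(d['confidence'],2)) for d in env.landmark_of(t,'scene')][:1])
crop(b,160,210,360,360,4,'d15');crop(a,230,110,430,260,4,'s15')
E
```

```text
t: 23.7
eef_pos: [480.3, 290.2, 12.6]
tcp_rot: [3.141, -0.0, 1.593]
ft_force: [-0.0, -0.5, 0.5]
opening: 0.523
t: 24.95
eef_pos: [483.7, 128.3, 173.1]
tcp_rot: [3.14, -0.0, 1.593]
ft_force: [1.1, -0.5, -0.9]
opening: 0.524
t: 25.45
eef_pos: [485.1, 69.9, 172.7]
tcp_rot: [3.141, -0.0, 1.592]
ft_force: [-1.4, 0.0, 0.5]
opening: 0.522
mug [(array([476.2, 328.7,  -1.7]), 0.9)]
punch_far_left [(array([691.4, 125.8,   9.3]), 0.73)]
punch_far_right []
organiser_face [(array([657.3,  73.4,   0.9]), 0.21)]
notes [(array([640.5, 311. ,   2.6]), 0.71)]
stapler [(array([610.8, 417.1,   2. ]), 0.77)]
mug []
punch_far_left [(array([693.8, 126.9,  10.5]), 0.84)]
punch_far_right [(array([694.3,  26.9,  10. ]), 0.83)]
wallet [(array([ 495.1, -276.4,   -4.6]), 0.57)]
mouse [(array([ 312.3, -267.7,   -2.1]), 0.58)]
highlighter [(array([701.2,  14.5,   6.2]), 0.75)]
notes [(array([640. , 306.7,  -1.9]), 0.96)]
stapler [(array([607.1, 416.9,  -2.1]), 0.7)]
bottle [(array([ 677.8, -370.9,    1.3]), 0.84)]
organiser_face [(array([700.7,  17.2,   7.9]), 0.94)]
```

View pics/d15.png

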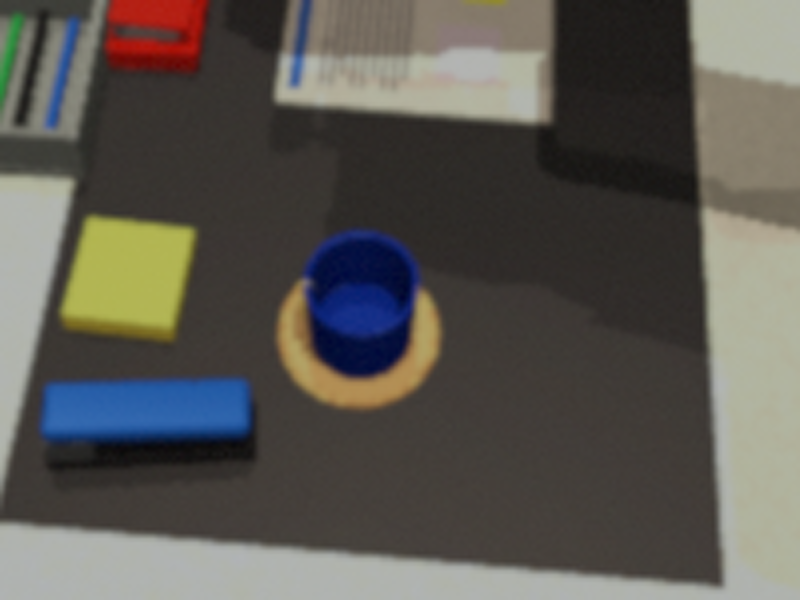

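View pics/s15.png

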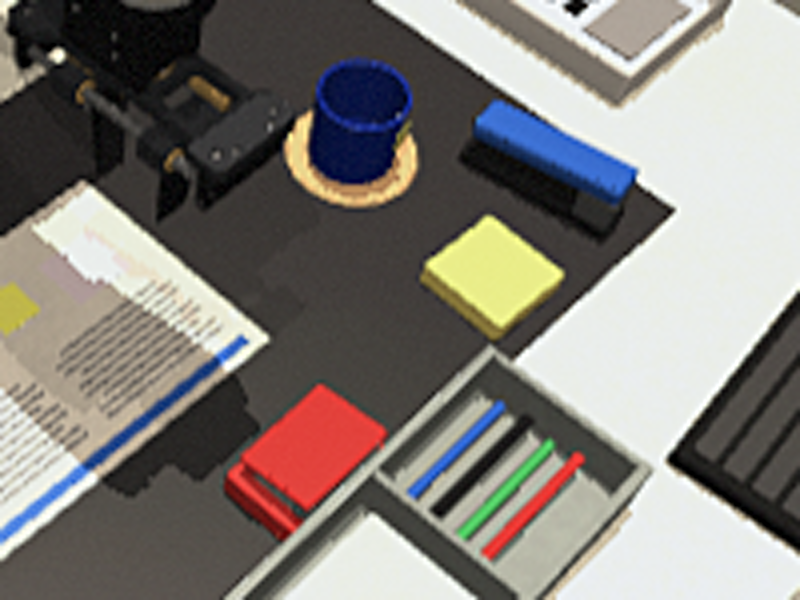

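View pics/s14.png

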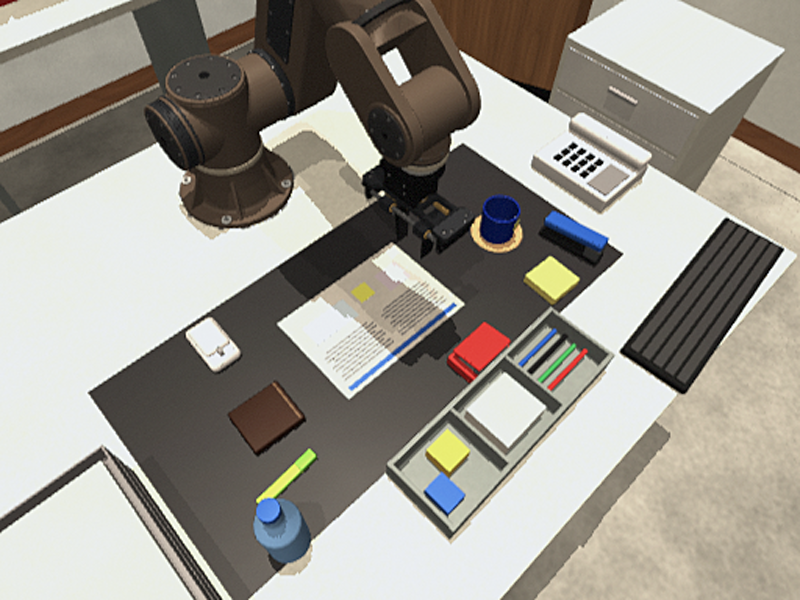

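View pics/d14.png

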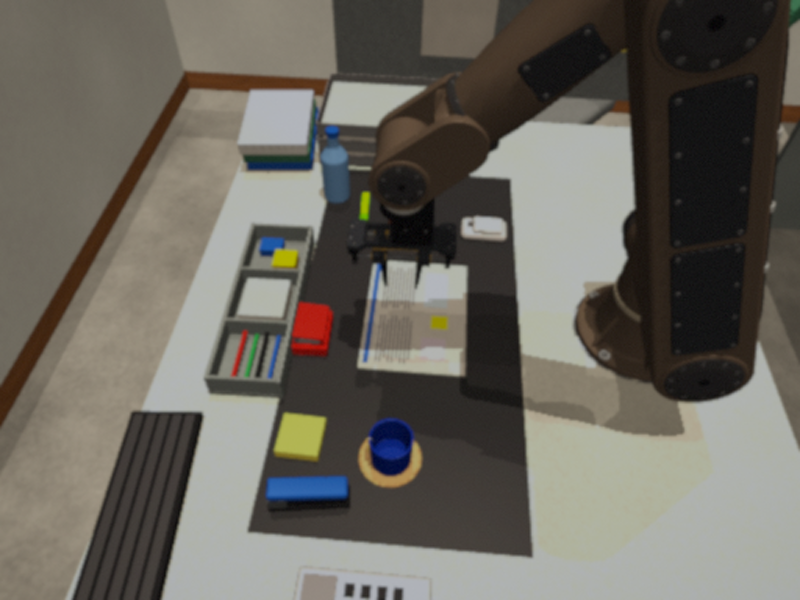

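The side view shows the mug's foot centred with cork all around it at (390,455), and the bystanders have not moved. There is time to spare, so I'll look once more at the punch/organiser joint from straight above.

```bash
python3 -m pendant '[-0.05,0.1,0,0,-0.05,-0.05,0.1,0,0,-0.05,-0.05,0.1,0,0,-0.05,-0.05,0.1,0,0,-0.05,-0.05,0.1,0,0,-0.05,0,0,0,0,-0.05,0,0,0,0,-0.05]'
python3 - <<'E'
from h import *
a=env.read_camera('wrist'); print(env.state()['eef_pos']); crop(a,150,0,410,200,3,'w16')
E
```

```text
t: 27.22
eef_pos: [686.7, -25.6, 172.2]
tcp_rot: [-3.14, -0.0, 1.593]
ft_force: [0.1, 0.5, 0.2]
opening: 0.526
[686.52883406 -25.39293949 172.53307807]
```

View pics/w16.png

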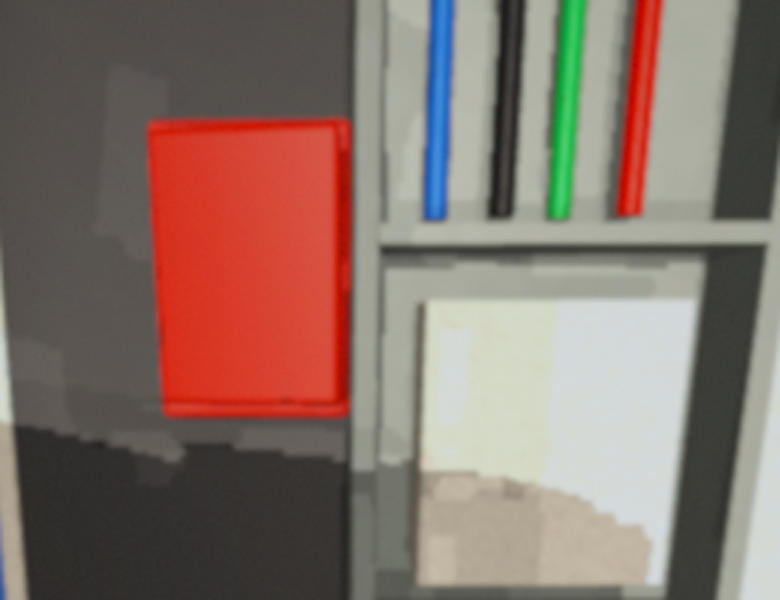

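From above, the punch's far edge is parallel to the organiser front and against it: column ~348 against ~352, the same at both ends. Handing in.

```bash
python3 - <<'E'
from h import *
print(env.job_done()); s=env.state(); print(s['t'],s['ft_force'])
E
```

```text
the job is handed in; nothing more can be done
None
the job is handed in; nothing more can be done
```

The page is clear: I pushed the punch against the organiser first, then the mug onto the coaster. I handed the job in at about 27 s of the 64 s allowed.

- **Punch:** I pushed it on its near side with both fingers, shifting about 20 mm right partway because it had drifted off centre. It stopped against the organiser with the push force rising to 17 N, and a second push at the middle with the fingers shut (15 N) moved it no further. The last wrist view shows its far edge parallel to the organiser front and against it. The networks put its far corners at x about 694 mm, against 697–700 mm for the face, which is within their 4 mm error.
- **Mug:** I pushed it along the desk in the gap between the two fingers, at about 2–3 N. It stayed upright in every view. At the end the measured centres agreed to a few millimetres, against 19 mm of slack, with cork visible all round the foot.
- **Bystanders:** The wallet, mouse, notes, stapler and bottle were within a few millimetres of where they were first seen. The pictures show the highlighter unmoved.
- **Checks that failed or disagreed:** In the last pictures, the network mistook the organiser for the highlighter, missed the mug in the scene view and missed the punch's far right corner in the side view. I settled those three from the pictures and the other camera.

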